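# Free a stuck block from a dry bath

### The job

The aluminium block sits tight in the dry bath. Take the amber vial out of it and stand it upright on the bench beside the bath, then take the block by its black lifting grip and rock it from side to side (left and right) until both sides have worked free of the sprung catches, while the bath itself stays standing on the bench. Finish still holding the block, level and just clear above its well (a finger's breadth or so), and leave the timer, the beaker and the green-capped bottle where they are.

Things in the scene. Friction and masses are not known exactly. Their poses are not given: they have to be found in the camera images.
- bath: white dry bath (block heater), 212 x 190 x 74 mm, 2.3 kg, loose on rubber feet. Origin on its underside below the well's centre; z up, x away from the sloped display console (front), y left. Shell from x -125 to +87, y -95 to +95 mm; rim 74 mm up; well 135 (x) by 82 mm (y), floor 40 mm up. Pulled straight up, both sides hold the block and the bath is lifted with it
- rim (a point): centre of the well's mouth, at the height of the rim; same axes as the bath
- block: aluminium block 130 (x) x 70 (y) x 42 mm, 0.55 kg, seated in the well, 8 mm standing above the rim, its axes those of the bath. Origin at the centre of its underside, which rests on the well's floor. Two bores of 42 mm, 32 mm deep, at x -38 and +38 mm. Room to the well's walls: 6 mm on each long side, 2.5 mm at the ends, so it can tilt about its x axis by 0.2 rad
- grip (a point): centre of the black lifting grip on the block: flat upright tab 28 mm long (block's x), 14 mm thick (y), 30 mm tall, on a 12 mm steel stem in the middle of the block; 81 mm above the block's underside. Take it across the 14 mm, fingers closing along the block's y
- block_left (a point): lower edge of the block's left long side, at its middle (35 mm to +y of the underside's centre). Two beads run along this side; sprung balls in the well's wall hold them with some 14 N. The side slips past the first catch when raised about 6 mm from its seat, past the second at about 15 mm, and is free above that
- block_right (a point): lower edge of the block's right long side, at its middle (35 mm to -y of the underside's centre), with the same beads and catches as the left. Raise one side at a time, the other as pivot, and the block walks up catch by catch
- vial_mid (a point): middle (49.5 mm up) of the amber glass vial with black cap, 99 mm tall, 38 mm in diameter up to 50 mm, narrowing to a cap 31 mm in diameter and 18 mm tall; 60 g. It stands loosely in the block's far bore (x +38 mm), its foot 10 mm above the block's underside; z up
- vial: the same vial; origin at the centre of its foot, z along its axis
- timer: white timer 62 x 64 x 19 mm lying on the bench to the right; bystander, origin under its centre
- beaker: small clear beaker, 48 mm wide, 58 mm tall, on the bench at the right front; bystander, origin under its centre
- green_bottle: clear narrow bottle with green cap, 28 mm wide, 119 mm tall, on the bench at the left; bystander, origin under its centre
Things that resemble listed ones, but are neither listed nor needed, are in the scene too. Leave any blue or red look-alike of the vial alone.

How it is judged:
On the way, in this order (a step that is already met when the one before it is completed fails the run):
1. the vial stands upright and released on the bench beside the bath, the block still in its seat (height (world z) of vial_mid below 0.056 m and angle between vial's own z axis and vertical below 0.1 rad and linear speed of vial below 0.03 m/s and contact force between the fingers and vial below 0.1 N and z of block in the frame of bath below 0.044 m), for 0.2 s.
2. the block has been rocked: one side raised, tilted 0.06 rad or more in the bath, while the other side is still in its first catch (angle between the z axis of block and the z axis of bath, either way round above 0.06 rad and z of any of block_left, block_right in the frame of bath below 0.046 m), for 0.05 s.
At the end, for the whole second after the job is handed in: The robot holds the block in its fingers, still, level within 0.12 rad, over the well (within 30 mm sideways), its underside 4 to 45 mm above the rim and not touching the bath; the bath stands on its feet; the vial stands upright on the bench, untouched (z of block in the frame of rim between 0.004 and 0.045 m and horizontal distance between block and rim below 0.03 m and angle between block's own z axis and vertical below 0.12 rad and linear speed of block below 0.03 m/s and contact force between the fingers and block above 2 N and contact force between block and bath below 0.1 N and height (world z) of bath below 0.004 m and angle between bath's own z axis and vertical below 0.03 rad and linear speed of bath below 0.02 m/s and height (world z) of vial_mid below 0.056 m and angle between vial's own z axis and vertical below 0.1 rad and contact force between the fingers and vial below 0.1 N); the arm keeps its last pose, push and grip.
It fails at once if the bath is lifted off the bench (origin over 12 mm up) or tipped by more than 0.1 rad (height (world z) of bath above 0.012 m or angle between bath's own z axis and vertical above 0.1 rad).
It fails at once if the vial is tipped by more than 0.6 rad (angle between vial's own z axis and vertical above 0.6 rad).
It fails at once if the timer, the beaker or the green-capped bottle is moved by more than 30 mm (distance of any of timer, beaker, green_bottle from where it was at the start of the episode above 0.03 m).
It also fails if it takes over 48 s, if anything falls off the work surface, if the arm or the gripper's body presses on something with over 40 N, if the wrist force passes 120 N, or if a joint passes its speed limit or range.

### The arm

A 7-joint arm with a two-finger parallel gripper is mounted at the origin on the work surface; the furniture and walls round the work are solid. World frame = base frame: x ahead of the robot, y to its left, z up, the work surface at z = 0. Lengths are in m, angles in rad, forces in N, time in s.
With the tool pointing down it reaches from about 0.425 to 1.025 m from the base axis. Payload 9.4 kg.
Tool frame: the origin (TCP) lies midway between the tips of the shut fingers; the grasp point (between the pads) lies behind it (pinch_z is the z of the grasp point in the tool frame, in m); z points along the fingers, y is the line along which they close (so a half turn about z gives the same grasp; the last joint's range is limited). The gripper opens to 85 mm and grips with 20 to 120 N. Pads are 22 mm wide; open, the fingers measure 114 mm over their backs; the gripper's body (76 mm by 85 mm) begins 54 mm behind the grasp point. The pads swing forward as they close: fully open they stand 13 mm farther back than shut.
Start: joints at [1.221, 0.599, -0.003, 1.599, 0.002, 0.943, -0.08], TCP at [0.195, -0.698, 0.231] pointing down, gripper open.
Joint ranges: [-2.57, 2.57], [-0.35, 1.97], [-1.29, 1.29], [0.11, 2.56], [-1.05, 4.19], [0.11, 1.86], [-2.63, 2.63]. Speed limits (rad/s): [2.22, 2.22, 3.01, 3.01, 3.14, 3.14, 3.14].

### API

Orientations are given as a unit quaternion [x, y, z, w].
In Python, from plant import * gives the robot as it stands. The module is installed in compiled form; this text tells all that it offers.
- The arm moves only by the shell command python3 -m inch 'ROWS' [FORCE]. ROWS is JSON, a list of rows, each an object with "slide": the shift along the tool's x, y, z in m, a list of three; "angular": the turn, a rotation vector about the tool's x, y, z in rad, a list of three; "fingers": the gripper command: -1 is fully open, 1 is shut, values between are in proportion. In form: [{"slide": [x, y, z], "angular": [ax, ay, az], "fingers": fingers}, ...]. A call has 1 to 8 rows; each row shifts and turns the commanded pose from where the row before left it, along the tool's axes as they then stand; what a row does not reach is not made up. A row lasts 1/8 s, in which the tool goes at most 62.5 mm and 10.7 degrees, less where a joint would pass 70% of its speed; a pose out of reach is approached as far as the arm can. A call is refused whole if a number of a shift passes 0.0625 or a number of a turn 0.188, either way. A call with a gripper value outside its range is refused whole. The fingers move at their own pace and stop on an object; FORCE is the grip in N (left out, the last holds). Time passes only in rows, so rows that do not move let the fingers close. It gives the time, the measured TCP pose, the force, the opening and the grip force at its end, in the units of the state.
- sense(): the state, without advancing time (a new reading comes with each control period).
- camera(name): name is "side" or "top"; returns the picture (480x640x3 uint8, red, green, blue); there is no depth.
- get_calibration(name): a dict with "vfov" (degrees; the focal length in pixels is half the picture's height over the tangent of half this angle, whatever the lens; pixels are square), "cx", "cy" (the principal point, pixels), "R" (3x3) and "t" (3): a world point X has camera coordinates R X + t. Camera axes: x right, y down, z forward; pixel columns grow to the right and rows downward; lengths in m; the calibration is good to about 2 mm. A picture is of the moment at which its call begins. get_calibration takes no time and is no camera call.
- finish_job(): hands the job in; it is judged then, once.
The state is a dict: "t": time; "joint_positions": joint angles; "qvel": joint speeds; "tau": joint torques, N m; "position": TCP position; "orientation": TCP orientation; "ft_force": force on the tool from outside, world axes, zero at the start; "ft_torque": the same for the moment, N m; "opening": finger opening in m; "grasp_force": force on a finger pad.
Only numpy, scipy, OpenCV 4.12 (cv2) and the standard library are available. Lean on these libraries where they do the work, as an engineer would, in place of code of your own. Each camera call takes 0.05 s, during which the arm holds its last target. There are 200 camera calls.

## Working session

There is one attempt and no reset: what is moved stays moved. The work goes in short steps, Python scripts to look and compute and a shell command to move; the robot and the scene stay as the last step left them, time stands still between calls to the robot, and variables do not carry over. Pictures are saved under pics/ and viewed, at most 10 in all, crops included, and the job is handed in when it is done.

```bash
mkdir -p pics; python3 - <<'E'
from plant import *
import cv2
s=sense();print({k:(np.round(v,3).tolist() if hasattr(v,'__len__') else v) for k,v in s.items()} if 'np' in globals() else s)
for n in("side","top"):
    cv2.imwrite(f"pics/{n}0.png",camera(n)[:,:,::-1]);print(n,get_calibration(n))
try: print(pinch_z)
except Exception as e: print(e)
E
```

```text
{'t': 0.0, 'joint_positions': array([ 1.221311  ,  0.60012149, -0.00255422,  1.60012815,  0.00178182,
        0.9428952 , -0.07980114]), 'qvel': array([-6.49211851e-04,  5.84828187e-04,  1.66187670e-03,  1.29115450e-05,
       -8.50048806e-04, -1.87724615e-03, -3.73815349e-05]), 'tau': array([-4.26402175e-05, -7.76454163e+01,  1.56515602e+00, -2.58002454e+01,
        1.22865892e-02,  9.16953926e-03, -1.86822973e-05]), 'position': array([ 0.19519445, -0.69774121,  0.23042003]), 'orientation': array([ 9.90708845e-01,  1.35997738e-01, -1.65215057e-04, -7.57140294e-04]), 'ft_force': array([ 0.24972634, -0.26644029,  0.38108309]), 'ft_torque': array([ 0.06814072,  0.08410108, -0.03518256]), 'grasp_force': 0.0, 'opening': 0.08546393853463345}
side {'vfov': 56.414802410632454, 'cx': 321.6103087998341, 'cy': 238.91033168368128, 'R': array([[ 0.92185586,  0.38712391, -0.01780047],
       [ 0.15773994, -0.41678823, -0.89521265],
       [-0.35397725,  0.82244917, -0.44528358]]), 't': array([-0.52365578,  0.04394702,  0.99876014])}
top {'vfov': 47.36198179803378, 'cx': 316.58363833339683, 'cy': 234.67690913056893, 'R': array([[-0.02219448, -0.99941913, -0.02586132],
       [-0.98398488,  0.02641331, -0.17628412],
       [ 0.1768648 ,  0.02153461, -0.98399954]]), 't': array([0.11362589, 0.52115374, 1.3788113 ])}
-0.0187
```

View pics/side0.png

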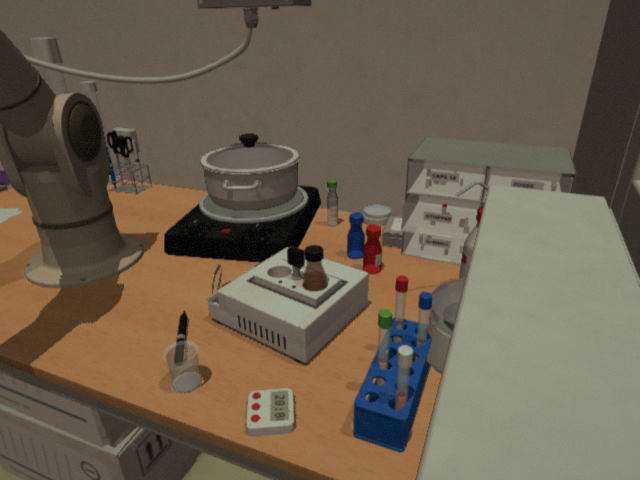

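View pics/top0.png

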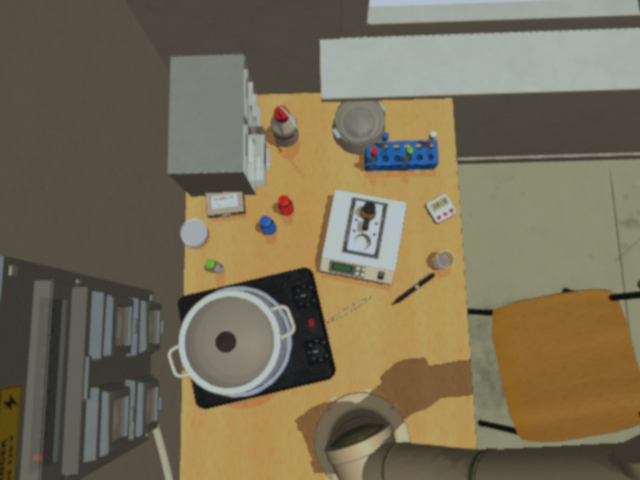

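The side view shows the bath around (290,300), with the vial at (315,268) and the grip at (296,262). In the top view the bath runs from (319,190) to (406,283), with the vial near (368,210), the timer at (441,208), the beaker at (442,260) and the green bottle at (212,266). I'll zoom in on the bath.

```bash
cat > h.py <<'E'
import numpy as np, cv2
from plant import *
def ray(n,u,v):
    c=get_calibration(n);f=240/np.tan(np.radians(c['vfov']/2));R=np.array(c['R']);t=np.array(c['t'])
    return -R.T@t, R.T@np.array([(u-c['cx'])/f,(v-c['cy'])/f,1])
def plane(n,u,v,z):
    o,d=ray(n,u,v);return o+d*(z-o[2])/d[2]
def tri(a,b):
    o1,d1=ray("side",*a);o2,d2=ray("top",*b);k=np.linalg.lstsq(np.c_[d1,-d2],o2-o1,rcond=None)[0]
    p,q=o1+k[0]*d1,o2+k[1]*d2;return (p+q)/2,np.linalg.norm(p-q)
def proj(n,X):
    c=get_calibration(n);f=240/np.tan(np.radians(c['vfov']/2));p=np.array(c['R'])@X+np.array(c['t'])
    return np.round([f*p[0]/p[2]+c['cx'],f*p[1]/p[2]+c['cy']],1)
E
python3 - <<'E'
from h import *
a=cv2.imread("pics/top0.png")[180:290,310:415];b=cv2.imread("pics/side0.png")[235:355,205:375]
a=cv2.resize(a,None,fx=4,fy=4,interpolation=2);b=cv2.resize(b,None,fx=2.35,fy=2.35,interpolation=2)
o=np.zeros((440,820,3),np.uint8);o[:,:420]=a;o[:b.shape[0],420:420+b.shape[1]]=b[:, :400]
cv2.imwrite("pics/z.png",o[:,:800])
E
```

```text
(no output)
```

View pics/z.png

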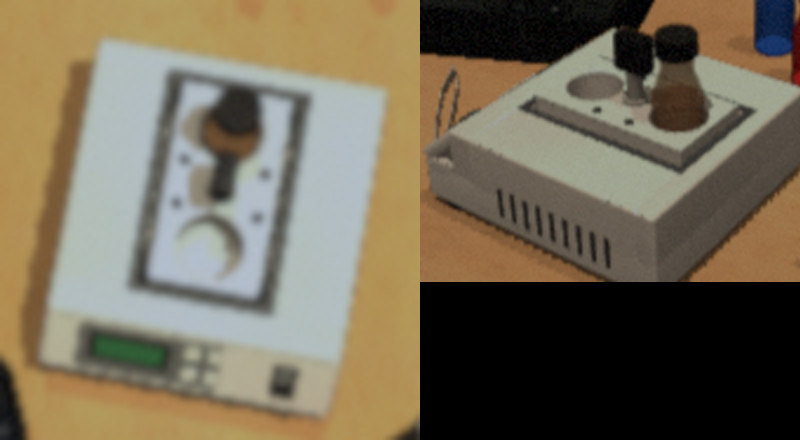

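The zoom shows the well corners in the top crop at about (170,70), (311,96), (270,312) and (130,286). The vial cap is at (238,105) and the grip at (224,178). The console faces the robot.

```bash
python3 - <<'E'
from h import *
T=lambda u,v:(310+u/4,180+v/4)
W=np.array([plane("top",*T(*p),.074) for p in[(170,70),(311,96),(270,312),(130,286)]])
B=np.array([plane("top",*T(*p),.074) for p in[(100,38),(387,90)]])
c=W.mean(0);ex=(W[0]+W[1]-W[2]-W[3]);yaw=np.arctan2(ex[1],ex[0]);ey=B[0]-B[1]
print("well",c,"yaw",yaw,np.arctan2(-ey[0],ey[1]),[np.linalg.norm(W[i]-W[(i+1)%4]) for i in range(4)],np.linalg.norm(ey))
R=np.array([[np.cos(yaw),-np.sin(yaw)],[np.sin(yaw),np.cos(yaw)]])
print("vial from well",c[:2]+R@[.038,0],"back edge mid->", B.mean(0)[:2]-R@[.087,0])
g=tri((295.6,255.4),T(224,178));print("grip",g)
print("cap",tri((313.9,251.5),T(238,105)),"plane",plane("top",*T(238,105),.142))
print("timer",plane("top",441,208,.019),"beaker",plane("top",442,260,.05),"green",plane("top",212,266,.06),plane("side",332,224,0))
print("blue",plane("top",267,225,.05),"red",plane("top",285,205,.05))
print("rack",plane("top",366,165,.05),plane("top",437,165,.05),"stove corner",plane("top",302,270,.03),plane("top",334,376,.03))
for X in ([*(c[:2]+R@[.038,0]),.142],[*c[:2],.121]): print(proj("top",X),proj("side",X))
E
```

```text
well [ 0.53435783 -0.02421153  0.074     ] yaw -0.2191537798581888 -0.21383778452751764 [np.float64(0.09218853318989242), np.float64(0.14309456677034152), np.float64(0.08999812670097301), np.float64(0.14351165448438707)] 0.18783160885352024
vial from well [ 0.57144893 -0.03247287] back edge mid-> [ 0.53197918 -0.02303404]
grip (array([ 0.5330139 , -0.02308264,  0.12330821]), np.float64(0.0012840070176281771))
cap (array([ 0.57267686, -0.03282601,  0.14339797]), np.float64(0.002374577895167904)) plane [ 0.57406478 -0.03237482  0.142     ]
timer [ 0.59232893 -0.23206103  0.019     ] beaker [ 0.44874432 -0.21958683  0.05      ] green [0.44701513 0.37123449 0.06      ] [0.44367696 0.36462917 0.        ]
blue [0.55259193 0.22998052 0.05      ] red [0.60496114 0.18215295 0.05      ]
rack [ 0.70790181 -0.03470541  0.05      ] [ 0.70221519 -0.22223566  0.05      ] stove corner [0.43430471 0.14137983 0.03      ] [0.16390827 0.06533952 0.03      ]
[369.6 207.3] [314.  251.9]
[366.2 223.9] [295.7 257.2]
```

```bash
cat > go.py <<'E'
import sys
from h import *
from scipy.spatial.transform import Rotation as Ro
# usage: go.py x y z yaw -> needed tool-frame shift and turn
s=sense();x=[float(a) for a in sys.argv[1:]]
R=Ro.from_quat(s['orientation']);G=Ro.from_euler('z',x[3])*Ro.from_quat([1,0,0,0])
print("slide",np.round(R.inv().apply(np.array(x[:3])-s['position']),4),"turn",np.round((R.inv()*G).as_rotvec(),4),"t",s['t'])
E
python3 -m inch '[{"slide":[0,0,0],"angular":[0,0,0.163],"fingers":-1},{"slide":[0,0,0],"angular":[0,0,0.163],"fingers":-1},{"slide":[0,0,0],"angular":[0,0,0.163],"fingers":-1},{"slide":[0.0174,-0.0562,0],"angular":[0,0,0],"fingers":-1},{"slide":[0.0174,-0.0562,0],"angular":[0,0,0],"fingers":-1},{"slide":[0.0174,-0.0562,0],"angular":[0,0,0],"fingers":-1},{"slide":[0.0174,-0.0562,0],"angular":[0,0,0],"fingers":-1},{"slide":[0.0174,-0.0562,0],"angular":[0,0,0],"fingers":-1}]' 30
python3 -m inch '[{"slide":[0.0174,-0.0562,0],"angular":[0,0,0],"fingers":-1},{"slide":[0.0174,-0.0562,0],"angular":[0,0,0],"fingers":-1},{"slide":[0.0174,-0.0562,0],"angular":[0,0,0],"fingers":-1},{"slide":[0.0174,-0.0562,0],"angular":[0,0,0],"fingers":-1},{"slide":[0.0174,-0.0562,0],"angular":[0,0,0],"fingers":-1},{"slide":[0.0174,-0.0562,0],"angular":[0,0,0],"fingers":-1},{"slide":[0.0174,-0.0562,0],"angular":[0,0,0],"fingers":-1},{"slide":[0,0,0],"angular":[0,0,0],"fingers":-1}]'
python3 go.py 0.572 -0.0325 0.2 -0.216
```

```text
t: 1.1
position: [0.3413, -0.4405, 0.2311]
orientation: [0.994, -0.108, -0.0, -0.0]
ft_force: [1.9, -0.3, 0.3]
opening: 0.0852
grasp_force: 0.0
t: 2.1
position: [0.546, -0.0791, 0.2308]
orientation: [0.995, -0.104, 0.0, -0.001]
ft_force: [-0.5, -0.3, -0.5]
opening: 0.0857
grasp_force: 0.0
slide [ 0.0158 -0.0509  0.0309] turn [-0.0018 -0.0001  0.0078] t 2.1
```

```bash
python3 -m inch '[{"slide":[0.008,-0.0255,0],"angular":[0,0,0.008],"fingers":-1},{"slide":[0.008,-0.0255,0.03],"angular":[0,0,0],"fingers":-1},{"slide":[0,0,0],"angular":[0,0,0],"fingers":-1},{"slide":[0,0,0],"angular":[0,0,0],"fingers":-1}]'
python3 go.py 0.572 -0.0325 0.118 -0.216
python3 - <<'E'
from h import *
a=camera("top")[160:280,300:420,::-1];b=camera("side")[200:320,220:380,::-1]
cv2.imwrite("pics/z2.png",np.hstack([cv2.resize(a,(400,400)),cv2.resize(b,(400,300)) if 0 else cv2.resize(b,(400,400))]))
E
```

```text
t: 2.6
position: [0.5701, -0.0393, 0.2013]
orientation: [0.994, -0.112, -0.0, 0.0]
ft_force: [-0.1, -0.3, 0.9]
opening: 0.0853
grasp_force: 0.0
slide [ 0.0004 -0.0072  0.0833] turn [ 0.0009  0.0007 -0.0093] t 2.6
```

View pics/z2.png

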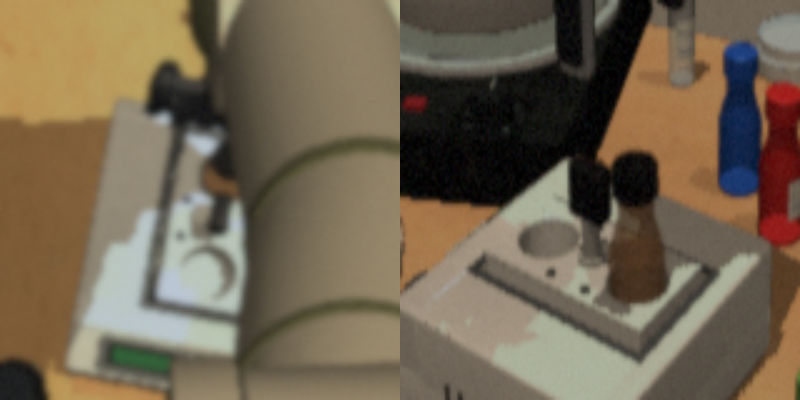

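The right crop shows the dark fingers straddling the vial cap at about crop (570,30) and (685,10). The cap is at (637,165), so they are aligned to within a few mm. I'll descend.

```bash
python3 -m inch '[{"slide":[0,-0.006,0],"angular":[0,0,-0.005],"fingers":-1},{"slide":[0,0,0],"angular":[0,0,0],"fingers":-1}]'
python3 go.py 0.572 -0.0325 0.118 -0.216
python3 -m inch '[{"slide":[0,0,0.03],"angular":[0,0,0],"fingers":-1},{"slide":[0,0,0.03],"angular":[0,0,0],"fingers":-1},{"slide":[0,0,0.023],"angular":[0,0,0],"fingers":-1},{"slide":[0,0,0],"angular":[0,0,0],"fingers":-1}]'
python3 go.py 0.572 -0.0325 0.118 -0.216
```

```text
t: 2.95
position: [0.5722, -0.0319, 0.2017]
orientation: [0.994, -0.109, 0.0, -0.0]
ft_force: [-0.3, -0.5, -0.2]
opening: 0.0855
grasp_force: 0.0
slide [-0.0001  0.0007  0.0837] turn [-0.0004 -0.0007 -0.0028] t 2.95
t: 3.45
position: [0.5711, -0.0322, 0.117]
orientation: [0.994, -0.109, -0.001, 0.0]
ft_force: [-0.2, 0.5, 0.7]
opening: 0.0852
grasp_force: 0.0
slide [ 0.001   0.0001 -0.001 ] turn [ 0.0007  0.0029 -0.0031] t 3.45
```

```bash
python3 -m inch '[{"slide":[0,0,0],"angular":[0,0,0],"fingers":1},{"slide":[0,0,0],"angular":[0,0,0],"fingers":1},{"slide":[0,0,0],"angular":[0,0,0],"fingers":1},{"slide":[0,0,0],"angular":[0,0,0],"fingers":1},{"slide":[0,0,0],"angular":[0,0,0],"fingers":1},{"slide":[0,0,0],"angular":[0,0,0],"fingers":1}]' 30
python3 -m inch '[{"slide":[0,0,-0.015],"angular":[0,0,0],"fingers":1},{"slide":[0,0,-0.02],"angular":[0,0,0],"fingers":1},{"slide":[0,0,-0.03],"angular":[0,0,0],"fingers":1},{"slide":[0,0,-0.02],"angular":[0,0,0],"fingers":1},{"slide":[0,0,0],"angular":[0,0,0],"fingers":1}]'
python3 go.py 0.525 0.14 0.2 -0.216
python3 - <<'E'
from h import *
b=camera("side")[160:340,220:400,::-1]
cv2.imwrite("pics/z3.png",cv2.resize(b,(540,540)))
E
```

```text
t: 4.2
position: [0.5725, -0.0322, 0.1191]
orientation: [0.994, -0.109, 0.001, -0.0]
ft_force: [-0.5, 0.6, 5.1]
opening: 0.0295
grasp_force: 29.2
t: 4.82
position: [0.5729, -0.0322, 0.2055]
orientation: [0.994, -0.109, 0.002, -0.0]
ft_force: [0.3, -0.4, -0.6]
opening: 0.0293
grasp_force: 29.7
slide [-0.0842 -0.1577  0.0053] turn [-0.0009 -0.0035 -0.0033] t 4.825
```

View pics/z3.png

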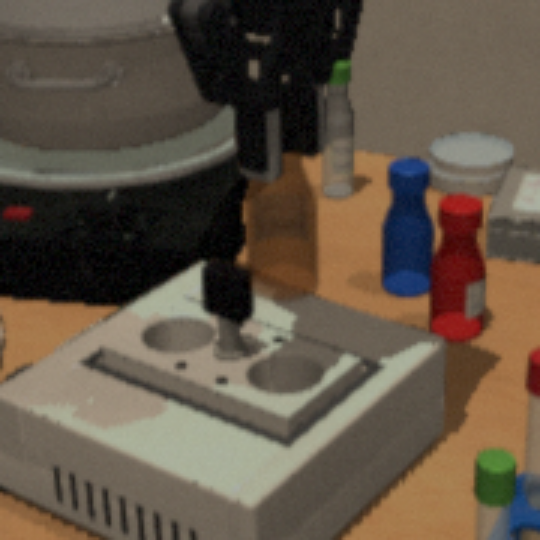

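The vial hangs upright in the fingers, with its foot clear of the bore at (285,295). Next I'll move left and lower it.

```bash
python3 -m inch '[{"slide":[-0.01,-0.02,0],"angular":[0,0,0],"fingers":1},{"slide":[-0.021,-0.04,0],"angular":[0,0,0],"fingers":1},{"slide":[-0.021,-0.04,0],"angular":[0,0,0],"fingers":1},{"slide":[-0.021,-0.04,0],"angular":[0,0,0],"fingers":1},{"slide":[-0.011,-0.018,0],"angular":[0,0,0],"fingers":1},{"slide":[0,0,0.02],"angular":[0,0,0],"fingers":1},{"slide":[0,0,0.04],"angular":[0,0,0],"fingers":1},{"slide":[0,0,0.04],"angular":[0,0,0],"fingers":1}]'
python3 -m inch '[{"slide":[0,0,0.015],"angular":[0,0,0],"fingers":1},{"slide":[0,0,0.008],"angular":[0,0,0],"fingers":1},{"slide":[0,0,0.004],"angular":[0,0,0],"fingers":1},{"slide":[0,0,0.003],"angular":[0,0,0],"fingers":1},{"slide":[0,0,0],"angular":[0,0,0],"fingers":1}]'
python3 go.py 0.525 0.14 0.069 -0.216
```

```text
t: 5.88
position: [0.524, 0.1404, 0.1018]
orientation: [0.994, -0.109, -0.0, 0.0]
ft_force: [-0.6, -0.1, -0.4]
opening: 0.0296
grasp_force: 29.8
t: 6.5
position: [0.5247, 0.1404, 0.0738]
orientation: [0.994, -0.109, 0.0, -0.0]
ft_force: [0.5, 0.0, -0.6]
opening: 0.0298
grasp_force: 29.8
slide [0.0004 0.0003 0.0048] turn [-0.0005 -0.0007 -0.0032] t 6.5
```

```bash
python3 -m inch '[{"slide":[0,0,0.002],"angular":[0,0,0],"fingers":1},{"slide":[0,0,0.001],"angular":[0,0,0],"fingers":1},{"slide":[0,0,0],"angular":[0,0,0],"fingers":1}]'
python3 -m inch '[{"slide":[0,0,0.001],"angular":[0,0,0],"fingers":1},{"slide":[0,0,0],"angular":[0,0,0],"fingers":1}]'
python3 -m inch '[{"slide":[0,0,0.001],"angular":[0,0,0],"fingers":1},{"slide":[0,0,0],"angular":[0,0,0],"fingers":1}]'
```

```text
t: 6.88
position: [0.5244, 0.1403, 0.0703]
orientation: [0.994, -0.109, -0.0, -0.0]
ft_force: [-0.2, 0.5, -0.5]
opening: 0.0292
grasp_force: 29.8
t: 7.12
position: [0.5244, 0.1404, 0.0692]
orientation: [0.994, -0.109, -0.0, -0.0]
ft_force: [0.2, -0.0, -0.3]
opening: 0.0297
grasp_force: 29.9
t: 7.38
position: [0.5247, 0.1404, 0.0691]
orientation: [0.994, -0.109, 0.0, -0.0]
ft_force: [-2.4, -1.1, 12.1]
opening: 0.0297
grasp_force: 30.8
```

Contact with the bench, so I'll open partway and back off.

```bash
python3 -m inch '[{"slide":[0,0,0],"angular":[0,0,0],"fingers":0.1},{"slide":[0,0,0],"angular":[0,0,0],"fingers":-0.2},{"slide":[0,0,0],"angular":[0,0,0],"fingers":-0.45},{"slide":[0,0,0],"angular":[0,0,0],"fingers":-0.45},{"slide":[0,0,-0.02],"angular":[0,0,0],"fingers":-0.45},{"slide":[0,0,-0.04],"angular":[0,0,0],"fingers":-0.45},{"slide":[0,0,-0.05],"angular":[0,0,0],"fingers":-0.45},{"slide":[0,0,-0.04],"angular":[0,0,0],"fingers":-0.45}]'
python3 go.py 0.533 -0.0235 0.22 -0.216
python3 - <<'E'
from h import *
b=camera("side")[140:340,200:400,::-1]
cv2.imwrite("pics/z4.png",cv2.resize(b,(600,600)))
E
```

```text
t: 8.38
position: [0.5244, 0.1403, 0.2201]
orientation: [0.994, -0.109, 0.0, -0.0]
ft_force: [1.1, 0.7, -0.2]
opening: 0.062
grasp_force: 0.0
slide [0.044 0.158 0.   ] turn [-0.0004 -0.0006 -0.0032] t 8.375
```

View pics/z4.png

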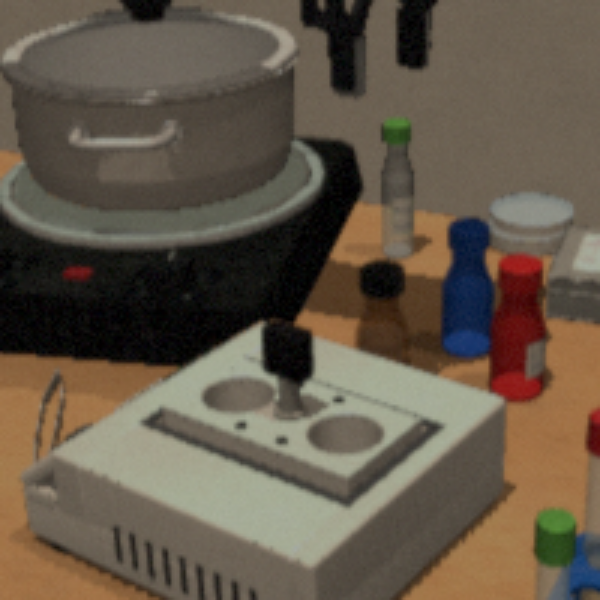

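The vial stands upright at about (383,310), behind the bath, and its neighbours haven't moved. I'll go to the grip next.

```bash
python3 -m inch '[{"slide":[0.006,0.02,0],"angular":[0,0,0],"fingers":-0.45},{"slide":[0.011,0.04,0],"angular":[0,0,0],"fingers":-0.45},{"slide":[0.011,0.04,0],"angular":[0,0,0],"fingers":-0.45},{"slide":[0.01,0.038,0],"angular":[0,0,-0.003],"fingers":-0.45},{"slide":[0.006,0.02,0],"angular":[0,0,0],"fingers":-0.45},{"slide":[0,0,0],"angular":[0,0,0],"fingers":-0.45},{"slide":[0,0,0.02],"angular":[0,0,0],"fingers":-0.45},{"slide":[0,0,0.02],"angular":[0,0,0],"fingers":-0.45}]' 90
python3 go.py 0.533 -0.0235 0.1 -0.216
```

```text
t: 9.43
position: [0.5331, -0.022, 0.1778]
orientation: [0.994, -0.107, 0.0, -0.0]
ft_force: [-0.1, -0.1, 0.7]
opening: 0.0618
grasp_force: 0.0
slide [0.0002 0.0016 0.0778] turn [-0.0008 -0.0003  0.0012] t 9.425
```

```bash
python3 -m inch '[{"slide":[0,0.001,0.03],"angular":[0,0,0],"fingers":-0.45},{"slide":[0,0,0.03],"angular":[0,0,0],"fingers":-0.45},{"slide":[0,0,0.018],"angular":[0,0,0],"fingers":-0.45},{"slide":[0,0,0],"angular":[0,0,0],"fingers":-0.2},{"slide":[0,0,0],"angular":[0,0,0],"fingers":0.2}]' 30
python3 go.py 0.533 -0.0235 0.1 -0.216
python3 -m inch '[{"slide":[0,0,0],"angular":[0,0,0],"fingers":0.4},{"slide":[0,0,0],"angular":[0,0,0],"fingers":0.55},{"slide":[0,0,0],"angular":[0,0,0],"fingers":0.7},{"slide":[0,0,0],"angular":[0,0,0],"fingers":1},{"slide":[0,0,0],"angular":[0,0,0],"fingers":1}]' 30
python3 - <<'E'
from h import *
b=camera("side")[160:340,220:400,::-1]
cv2.imwrite("pics/z5.png",cv2.resize(b,(540,540)))
E
```

```text
t: 10.05
position: [0.5331, -0.0237, 0.1007]
orientation: [0.994, -0.107, 0.0, -0.0]
ft_force: [0.0, 0.3, 0.6]
opening: 0.0353
grasp_force: 0.0
slide [-0.0001 -0.0002  0.0007] turn [-0.0004 -0.0003  0.0007] t 10.05
t: 10.68
position: [0.5332, -0.024, 0.1006]
orientation: [0.994, -0.108, 0.0, -0.0]
ft_force: [0.1, 3.6, 6.2]
opening: 0.0138
grasp_force: 31.0
```

View pics/z5.png

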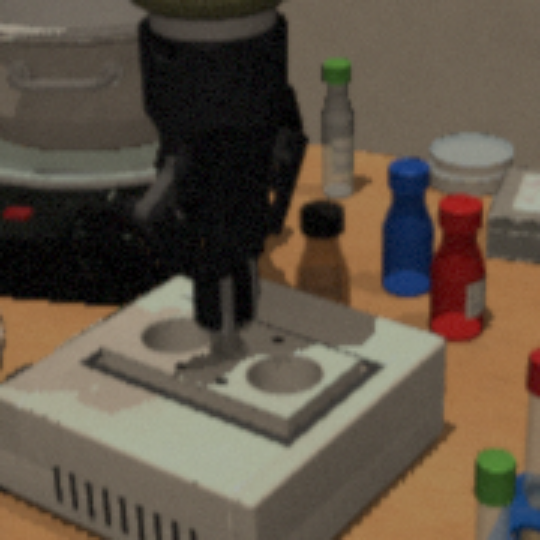

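The fingers hold the tab (opening 13.8 mm) and the block is still seated. I'll tighten the grip and rock the left side up about the right edge.

```bash
python3 -m inch '[{"slide":[0,0,0],"angular":[0,0,0],"fingers":1},{"slide":[0,0,0],"angular":[0,0,0],"fingers":1},{"slide":[0,0.0018,-0.00105],"angular":[0.03,0,0],"fingers":1},{"slide":[0,0.0018,-0.00105],"angular":[0.03,0,0],"fingers":1},{"slide":[0,0,0],"angular":[0,0,0],"fingers":1}]' 100
python3 -m inch '[{"slide":[0,0.0012,-0.0007],"angular":[0.02,0,0],"fingers":1},{"slide":[0,0.0012,-0.0007],"angular":[0.02,0,0],"fingers":1},{"slide":[0,0,0],"angular":[0,0,0],"fingers":1}]'
python3 -m inch '[{"slide":[0,0.0012,-0.0007],"angular":[0.02,0,0],"fingers":1},{"slide":[0,0,0],"angular":[0,0,0],"fingers":1}]'
python3 - <<'E'
from h import *
b=camera("side")[230:320,230:365,::-1]
cv2.imwrite("pics/z6.png",cv2.resize(b,(780,520)))
E
```

```text
t: 11.35
position: [0.5324, -0.0277, 0.1028]
orientation: [0.994, -0.108, 0.004, -0.031]
ft_force: [0.5, 4.1, 6.6]
opening: 0.0127
grasp_force: 98.5
t: 11.72
position: [0.532, -0.0297, 0.104]
orientation: [0.993, -0.108, 0.006, -0.051]
ft_force: [0.7, 6.0, 6.0]
opening: 0.0127
grasp_force: 98.8
t: 11.98
position: [0.5318, -0.0303, 0.1045]
orientation: [0.992, -0.107, 0.007, -0.061]
ft_force: [1.1, 7.4, 5.1]
opening: 0.0127
grasp_force: 98.7
```

View pics/z6.png

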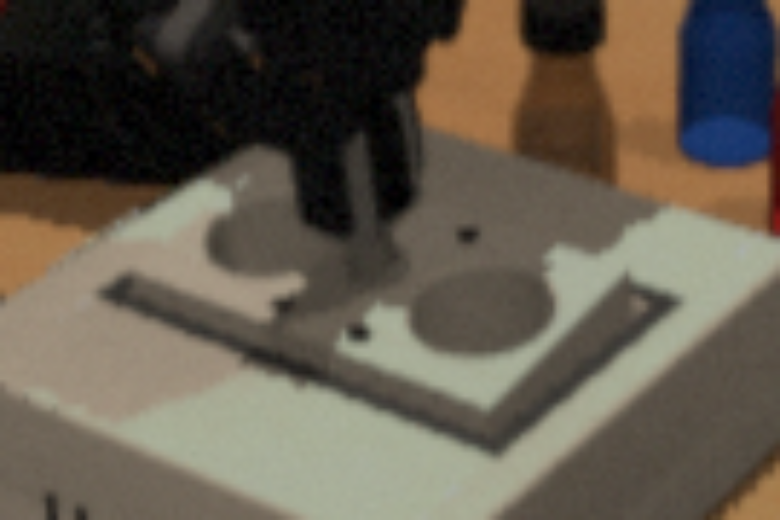

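The block is tilted with its left (far) side up and the bath is in place. Next I'll rock the right side up about the left edge.

```bash
python3 -m inch '[{"slide":[0,-0.0018,-0.0011],"angular":[-0.03,0,0],"fingers":1},{"slide":[0,-0.0018,-0.0011],"angular":[-0.03,0,0],"fingers":1},{"slide":[0,-0.0018,-0.0011],"angular":[-0.03,0,0],"fingers":1},{"slide":[0,-0.0018,-0.0011],"angular":[-0.03,0,0],"fingers":1},{"slide":[0,0,0],"angular":[0,0,0],"fingers":1}]'
python3 -m inch '[{"slide":[0,-0.0018,-0.0011],"angular":[-0.03,0,0],"fingers":1},{"slide":[0,-0.0018,-0.0011],"angular":[-0.03,0,0],"fingers":1},{"slide":[0,0,0],"angular":[0,0,0],"fingers":1}]'
python3 -m inch '[{"slide":[0,-0.0018,-0.0011],"angular":[-0.03,0,0],"fingers":1},{"slide":[0,-0.0018,-0.0011],"angular":[-0.03,0,0],"fingers":1},{"slide":[0,0,0],"angular":[0,0,0],"fingers":1}]'
python3 - <<'E'
from h import *
b=camera("side")[230:320,230:365,::-1]
cv2.imwrite("pics/z7.png",cv2.resize(b,(780,520)))
E
```

```text
t: 12.65
position: [0.5321, -0.0246, 0.1086]
orientation: [0.994, -0.107, -0.001, 0.0]
ft_force: [-0.6, 1.8, 0.5]
opening: 0.0128
grasp_force: 100.2
t: 13.02
position: [0.5328, -0.0218, 0.1106]
orientation: [0.994, -0.108, -0.004, 0.03]
ft_force: [-0.2, 0.0, -8.5]
opening: 0.0127
grasp_force: 98.9
t: 13.4
position: [0.5338, -0.0184, 0.1132]
orientation: [0.992, -0.108, -0.007, 0.06]
ft_force: [-1.6, -0.9, 1.7]
opening: 0.0128
grasp_force: 100.4
```

View pics/z7.png

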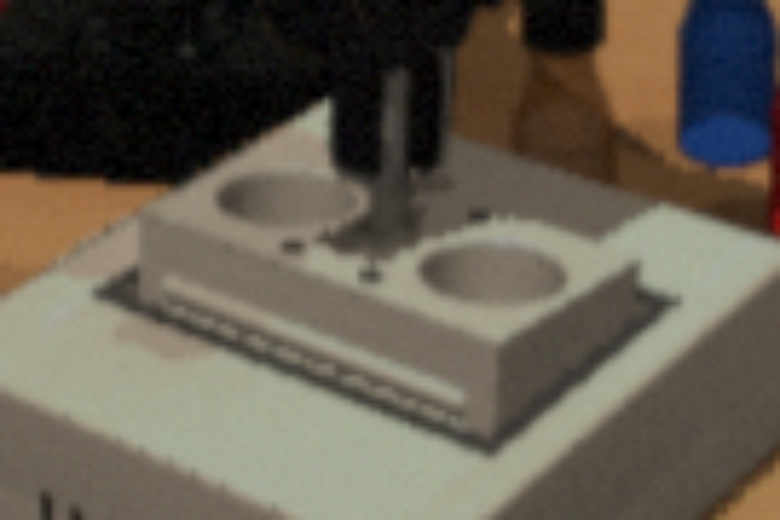

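The right side is now well up and its beads are visible. The force dropped off, so it slipped past the catch. I'll go slightly further, then bring the left side up about the right edge.

```bash
python3 -m inch '[{"slide":[0,-0.0012,-0.0008],"angular":[-0.02,0,0],"fingers":1},{"slide":[0,0,0],"angular":[0,0,0],"fingers":1},{"slide":[0,0.0018,-0.0011],"angular":[0.03,0,0],"fingers":1},{"slide":[0,0.0018,-0.0011],"angular":[0.03,0,0],"fingers":1},{"slide":[0,0.0018,-0.0011],"angular":[0.03,0,0],"fingers":1},{"slide":[0,0,0],"angular":[0,0,0],"fingers":1}]'
python3 -m inch '[{"slide":[0,0.0018,-0.0011],"angular":[0.03,0,0],"fingers":1},{"slide":[0,0.0018,-0.0011],"angular":[0.03,0,0],"fingers":1},{"slide":[0,0.0012,-0.0007],"angular":[0.02,0,0],"fingers":1},{"slide":[0,0,0],"angular":[0,0,0],"fingers":1}]'
python3 go.py 0.533 -0.0235 0.119 -0.216
```

```text
t: 14.2
position: [0.5334, -0.0222, 0.118]
orientation: [0.994, -0.109, -0.003, 0.025]
ft_force: [-2.5, 0.1, 5.6]
opening: 0.0128
grasp_force: 101.0
t: 14.7
position: [0.5328, -0.0254, 0.1208]
orientation: [0.994, -0.108, 0.002, -0.015]
ft_force: [-2.0, 4.0, 3.8]
opening: 0.0129
grasp_force: 100.9
slide [-0.0002 -0.0019  0.0019] turn [-0.0307 -0.0004 -0.0001] t 14.7
```

```bash
python3 -m inch '[{"slide":[0,-0.001,-0.002],"angular":[-0.015,0,0],"fingers":1},{"slide":[0,-0.001,-0.002],"angular":[-0.015,0,0],"fingers":1},{"slide":[0,0,-0.002],"angular":[0,0,0],"fingers":1},{"slide":[0,0,0],"angular":[0,0,0],"fingers":1}]'
python3 -m inch '[{"slide":[0,0,-0.004],"angular":[0,0,0],"fingers":1},{"slide":[0,0,-0.004],"angular":[0,0,0],"fingers":1},{"slide":[0,0,0],"angular":[0,0,0],"fingers":1}]'
python3 go.py 0.533 -0.0235 0.149 -0.216
```

```text
t: 15.2
position: [0.5329, -0.0241, 0.1267]
orientation: [0.994, -0.108, 0.0, 0.0]
ft_force: [-0.7, -0.7, -4.9]
opening: 0.0129
grasp_force: 99.4
t: 15.58
position: [0.5332, -0.0242, 0.1351]
orientation: [0.994, -0.108, 0.0, -0.0]
ft_force: [0.0, -0.1, -4.2]
opening: 0.0128
grasp_force: 99.5
slide [-0.0003 -0.0007 -0.0139] turn [-0.0003 -0.0008 -0.0005] t 15.575
```

The wrist force now equals just the block's weight, so it is free. I'll lift it clear and check.

```bash
python3 -m inch '[{"slide":[0,0,-0.005],"angular":[0,0,0],"fingers":1},{"slide":[0,0,-0.005],"angular":[0,0,0],"fingers":1},{"slide":[0,0,-0.005],"angular":[0,0,0],"fingers":1},{"slide":[0,0,0],"angular":[0,0,0],"fingers":1},{"slide":[0,0,0],"angular":[0,0,0],"fingers":1},{"slide":[0,0,0],"angular":[0,0,0],"fingers":1}]'
python3 - <<'E'
from h import *
b=camera("side")[160:340,180:400,::-1]
cv2.imwrite("pics/z8.png",cv2.resize(b,(733,600)))
E
```

```text
t: 16.32
position: [0.5328, -0.0241, 0.1495]
orientation: [0.994, -0.108, -0.0, 0.0]
ft_force: [0.7, 0.3, -5.0]
opening: 0.0127
grasp_force: 99.5
```

View pics/z8.png

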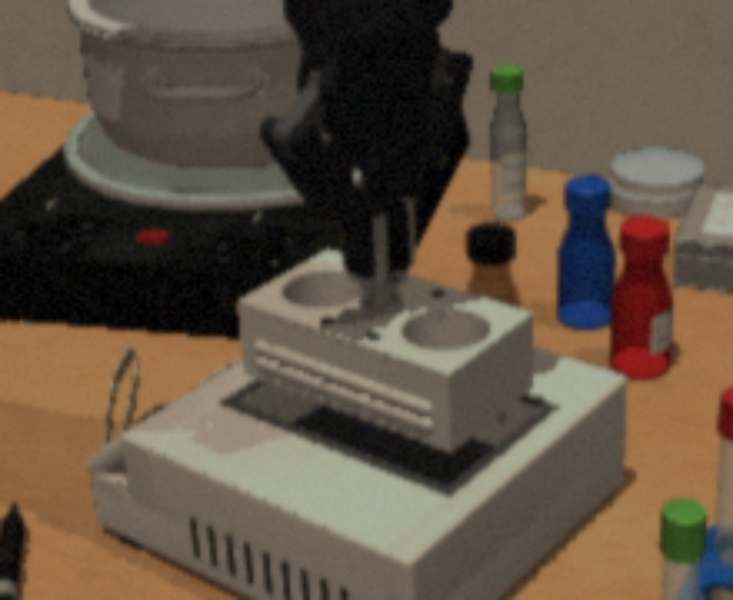

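The block at (385,350) hangs level and clear above the open well. The bath stands on the bench and the vial stands at (492,260).

```bash
python3 -c "
from plant import *
print(finish_job())"
```

```text
the job is handed in; nothing more can be done
None
```

The job is handed in at about 16 s, with no verdict returned: the amber vial stands on the bench to the left of the bath, and the block was rocked free and is held level about 15 mm above its well.

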